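Find the tin with the forgotten ball by shaking

TASK

One of the four closed oblong tins still has a steel ball loose inside. Pick the tins up and shake or rock them gently end to end, without tipping them right over, to feel which one it is; set that one upright and fully down into the well of the white stand, let go of it, and have the other three standing upright back where they were, with nothing else on the counter disturbed. Handle the tins softly: no throwing, dropping, banging together or forcing, and never try an empty tin in the well.

Things in the scene. Friction and masses are not known exactly. Their poses are not given: they have to be found in the camera images.
- tin_a: closed steel tin, 116 mm long (its x), 60 mm wide (its y), 58 mm tall, with a black knob (18 mm across, 10 mm tall) in the middle of its shut lid; 0.18 to 0.48 kg without ball. Stands upright on its own coaster, 126 x 68 x 4 mm. Origin: centre of the underside, z up. The four tins look alike and swap places.
- tin_b: closed steel tin, 116 mm long (its x), 60 mm wide (its y), 58 mm tall, with a black knob (18 mm across, 10 mm tall) in the middle of its shut lid; 0.18 to 0.48 kg without ball. Stands upright on its own coaster, 126 x 68 x 4 mm. Origin: centre of the underside, z up. One of the four (any) hides a loose steel ball, 34 mm, 0.16 kg; weight does not tell which.
- tin_c: closed steel tin, 116 mm long (its x), 60 mm wide (its y), 58 mm tall, with a black knob (18 mm across, 10 mm tall) in the middle of its shut lid; 0.18 to 0.48 kg without ball. Stands upright on its own coaster, 126 x 68 x 4 mm. Origin: centre of the underside, z up. The ball has 76 mm of free run along the tin's x and 20 mm along its y.
- tin_d: closed steel tin, 116 mm long (its x), 60 mm wide (its y), 58 mm tall, with a black knob (18 mm across, 10 mm tall) in the middle of its shut lid; 0.18 to 0.48 kg without ball. Stands upright on its own coaster, 126 x 68 x 4 mm. Origin: centre of the underside, z up. On the level the ball stays where it lies; tilted some 5 degrees or more it rolls to the low end and knocks there.
- stand: white plastic stand fixed to the counter, 150 mm (its x) by 94 mm, 22 mm tall, with one rectangular well in its middle, 120 x 64 mm at its narrow part (2 mm of play on each side of a tin), chamfered by 3 mm at the mouth, 14 mm deep. Origin: centre of the underside; x and y square to the well's sides, z up
- well (a point): centre of the well's floor, 8 mm above the counter (mouth 14 mm higher); axes as the stand's
- cutter: bystander, to be left alone: steel ring cutter 38 mm across, 22 mm tall; origin at its underside's centre
- dish: bystander, to be left alone: small white dish 52 mm across, 24 mm tall; origin at its underside's centre
- cup: bystander, to be left alone: white cup 60 mm across, 55 mm tall; origin at its underside's centre
Things that resemble listed ones, but are neither listed nor needed, are in the scene too. What is shaped like the tin_c but blue or green is not meant. What is shaped like the tin_a but red is not meant.

How it is judged:
By the outcome, as a careful person would: the job done as asked, in the order asked, and still so for the second after the job is handed in, with the robot touching nothing.
It also fails if it takes over 72 s, if anything falls off the work surface, if the arm or the gripper's body presses on something with over 40 N, if the wrist force passes 120 N, or if a joint passes its speed limit or range.

ROBOT

A 6-joint arm with a two-finger parallel gripper is mounted at the origin on the work surface. World frame = base frame: x ahead of the robot, y to its left, z up, the work surface at z = 0. Lengths are in mm, angles in degrees, forces in N, time in s.
With the tool pointing down it reaches from about 375 to 900 mm from the base axis. Payload 3.1 kg.
Tool frame: the origin (TCP) lies at the very end of the fingers, on their centre line; the grasp point (between the pads) lies 19 mm behind it; z points along the fingers, y is the line along which they close (so a half turn about z gives the same grasp; the last joint's range is limited). The gripper opens to 85 mm and grips with 20 to 120 N. Pads are 22 mm wide; open, the fingers measure 114 mm over their backs; the gripper's body (76 mm by 85 mm) begins 54 mm behind the grasp point. The pads swing forward as they close: fully open they stand 13 mm farther back than shut.
Start: joints at [-80.071, 30.224, 82.088, -0, 67.689, -10.227], TCP at [215.389, -586.689, 231.31] pointing down, gripper open.
Joint ranges: [-176.69, 176.69], [-43.24, 126.21], [12.49, 139.97], [-82, 262], [0, 151.66], [-163.58, 163.58]. Speed limits (degrees/s): [159.86, 159.86, 180, 180, 180, 180].

INTERFACE

Orientations are given as a 3x3 rotation matrix whose columns are the frame's x, y, z axes.
In Python, from workcell import readout, eyes, env, nets gives the robot as it stands.
- The arm moves only by the tool apply_moves, never from a script. Its arguments are lists of equal length, an entry for each row: "xyz": the shift along the world's x, y, z in mm, a list of three; "dr": the turn, a rotation vector about the world's x, y, z in rad, a list of three; "hand": the opening, from 0 (shut) to 1 (fully open). In form: {"xyz": [[tx, ty, tz], ...], "dr": [[ax, ay, az], ...], "hand": [hand, ...]}. A call has 1 to 10 rows; each row is the pose to reach, as a shift and turn from the pose commanded when the call began; what a row does not reach only later rows make up. A row lasts 1/12 s, in which the tool goes at most 41.7 mm and 7.16 degrees, less where a joint would pass 70% of its speed; a pose out of reach is approached as far as the arm can. A call with a gripper value outside its range is refused whole. The fingers move at their own pace and stop on an object; "grip_force" is the grip in N (left out, the last holds). Time passes only in rows, so rows that repeat a pose let the fingers close. It gives the time, the measured TCP pose, the force, the opening and the grip force at its end, in the units of the state.
- readout.read_state(): the state, without advancing time (a new reading comes with each control period).
- eyes.get_image(name): name is "scene" or "top" or "wrist"; returns (picture, depth): 480x640x3 uint8, blue, green, red; 480x640 float32, mm along the optical axis (not along the pixel's ray), 0 where there is no reading.
- eyes.get_calibration(name): a dict with "intrinsics" (3x3 intrinsics, pixels), "R" (3x3) and "t" (3): a world point X has camera coordinates R X + t. Camera axes: x right, y down, z forward; pixel columns grow to the right and rows downward; lengths in mm; the calibration is good to about 2 mm. A picture is of the moment at which its call begins: read the wrist's pose just before it. get_calibration takes no time and is no camera call; for the wrist camera it gives the pose at the moment of the call.
- env.job_done(): hands the job in; it is judged then, once.
Trained networks look in the newest picture that a camera, given by its name, has taken for a name from the list of things; names that differ only in an ending like _2 or _b are one class to them, and where a whole thing is asked for, a point or a joint stands for the part that bears it (a point fixed in the world has none). Each returns a list of dicts, best first, with "score" (0 to 1); they miss things now and then, are a little off and sometimes report something else, mostly with a low value. They report only what shows in the picture. A call takes as long as a camera call. They do not tell look-alikes from the thing itself.
- nets.look_for(query, camera): "location" ([x, y, z] in mm, in the coordinates of the camera as it stood for that picture, good to about 4 mm: the middle of the surface that is visible of it).
- nets.cut_out(query, camera): "pixels" (480x640 bool, what is visible of it).
The state is a dict: "time": time; "qpos": joint angles; "dq": joint speeds; "effort": joint torques, N m; "tcp_pos": TCP position; "tcp_rot": TCP orientation; "force": force on the tool from outside, world axes, zero at the start; "torque": the same for the moment, N m; "width": finger opening in mm; "grasp_force": force on a finger pad.
Only numpy, scipy, OpenCV 4.12 (cv2) and the standard library are available. Lean on these libraries where they do the work, as an engineer would, in place of code of your own. Each camera call takes 0.05 s, during which the arm holds its last target. There are 200 camera calls.

## Working session

There is one attempt and no reset: what is moved stays moved. The work goes in short steps, Python scripts to look and compute and a tool call to move; the robot and the scene stay as the last step left them, time stands still between calls to the robot, and variables do not carry over. Pictures are saved under pics/ and viewed, at most 10 in all, crops included, and the job is handed in when it is done.

Besides the shell and the picture viewer there is one more tool, called after "Emit:" by a JSON object that holds its "op" and its "data". apply_moves: Moves the arm, as the interface text tells. Its arguments: {"type":"object","properties":{"xyz":{"type":"array"},"dr":{"type":"array"},"hand":{"type":"array"},"grip_force":{"type":"number"}},"required":["xyz","dr","hand"]}

```bash
mkdir -p pics; ls; python3 - <<'E'
from workcell import readout, eyes, env, nets
import cv2,numpy as np
for c in ("scene","top"):
    im,d=eyes.get_image(c); cv2.imwrite(f"pics/{c}0.png",im); np.save(f"pics/{c}d.npy",d)
    k=eyes.get_calibration(c)
    for q in ("tin_a","stand","cutter","dish","cup"):
        for r in nets.look_for(q,c):
            X=k["R"].T@(np.array(r["location"])-k["t"]); print(c,q,round(r["score"],2),X.round(0))
s=readout.read_state(); print(s)
E
```

```text
pics
scene tin_a 0.97 [429. 306.  61.]
scene tin_a 0.97 [ 430. -340.   63.]
scene tin_a 0.82 [606. 134.  62.]
scene tin_a 0.72 [ 254. -392.   61.]
scene tin_a 0.67 [316. 170.  57.]
scene tin_a 0.63 [ 290. -228.   57.]
scene tin_a 0.55 [462.  -2.  67.]
scene stand 0.9 [ 605. -172.   10.]
scene cutter 0.47 [ 444. -155.   15.]
scene dish 0.61 [437. 166.  14.]
scene cup 0.69 [636.  18.  36.]
top tin_a 0.9 [454.  14.  62.]
top tin_a 0.87 [300. 185.  59.]
top tin_a 0.65 [ 290. -212.   55.]
top tin_a 0.58 [593. 149.  61.]
top tin_a 0.56 [418. 324.  61.]
top tin_a 0.52 [ 294. -338.   49.]
top stand 0.89 [ 604. -169.    7.]
top cutter 0.46 [ 440. -149.   24.]
top cutter 0.21 [590. 148.  59.]
top dish 0.76 [438. 160.  14.]
top cup 0.62 [637.  16.  29.]
{'time': 0.6, 'qpos': array([-8.00700491e+01,  3.02220220e+01,  8.20877633e+01,  1.36892369e-03,
        6.76884753e+01, -1.02278719e+01]), 'dq': array([ 0.02265803,  0.08968374,  0.03152044, -0.1086085 , -0.09492184,
        0.05136485]), 'effort': array([-8.60630407e-04, -4.42048430e+01, -1.78324860e+01, -1.88344134e-04,
        9.53337803e-04,  1.42508853e-05]), 'tcp_pos': array([ 215.40450064, -586.68910493,  231.32596088]), 'tcp_rot': array([[ 9.38750079e-01,  3.44598736e-01,  2.70075729e-05],
       [ 3.44598737e-01, -9.38750079e-01, -2.60924401e-05],
       [ 1.63619393e-05,  3.38010557e-05, -9.99999999e-01]]), 'force': array([-0.6203264 , -0.79050648, -0.27639273]), 'torque': array([-0.00795662,  0.04255215,  0.072374  ]), 'grasp_force': 0.0, 'width': 85.7359701599555}
```

View pics/top0.png

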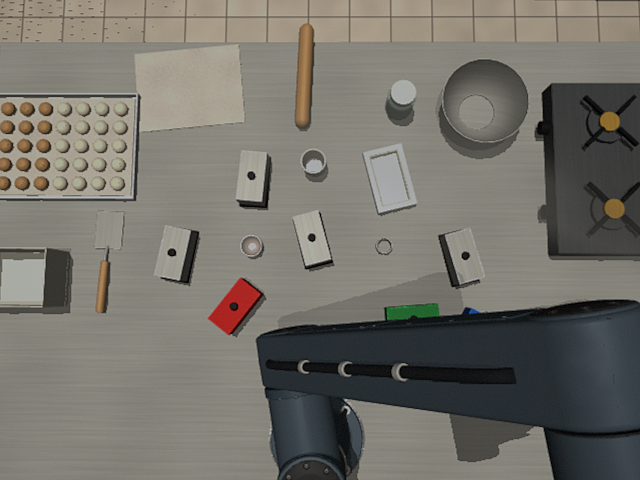

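View pics/scene0.png

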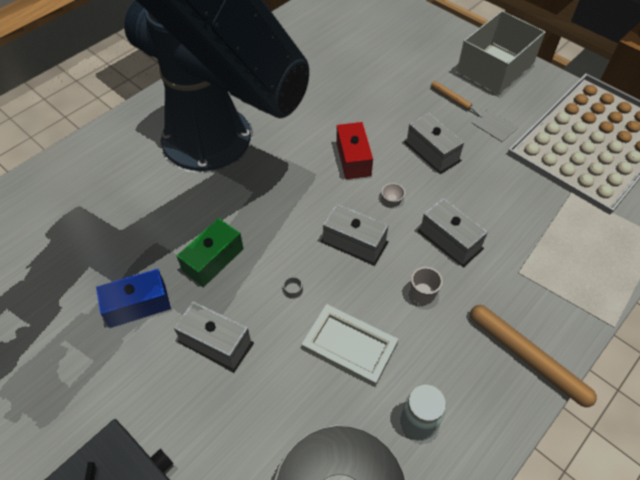

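The top view shows the four grey tins at about px (462,257), (312,239), (253,180) and (177,253), and the stand at (390,178). The red, green and blue ones are decoys. Next I'll measure the exact poses.

```bash
cat > h.py <<'E'
from workcell import readout, eyes, env, nets
import cv2,numpy as np
def cloud(c,d,k):
    v,u=np.mgrid[:480,:640]; K=k["intrinsics"]
    P=np.stack([(u-K[0,2])/K[0,0]*d,(v-K[1,2])/K[1,1]*d,d],-1)
    return (P-k["t"])@k["R"]
def rect(W,cx,cy,z0,z1,r):
    m=(abs(W[...,0]-cx)<r)&(abs(W[...,1]-cy)<r)&(W[...,2]>z0)&(W[...,2]<z1)
    p=W[m]
    (a,b),(w,h),t=cv2.minAreaRect(p[:,:2].astype(np.float32))
    if w<h: w,h,t=h,w,t+90
    return np.round([a,b,np.median(p[:,2]),w,h,(t+90)%180-90,len(p)],1)
E
python3 - <<'E'
from h import *
for c in ("top","scene"):
    W=cloud(c,np.load(f"pics/{c}d.npy"),eyes.get_calibration(c))
    for n,(x,y) in dict(T1=(430,-340),T2=(460,6),T3=(598,145),T4=(424,316)).items(): print(c,n,rect(W,x,y,57,68,80))
    print(c,"stand",rect(W,605,-170,16,27,100), "floor",rect(W,605,-170,4,13,55))
    print(c,"coaster T2",rect(W,460,6,2.5,5.5,85))
k=eyes.get_calibration("top");print(k["t"],k["R"],k["intrinsics"])
E
```

```text
top T1 [ 413.9 -328.9   62.4  115.8   62.    16.  1331. ]
top T2 [ 453.3   15.    62.8  116.5   60.    15.5 1284. ]
top T3 [ 594.8  154.6   62.7  117.1   61.    -4.9 1252. ]
top T4 [ 417.8  329.8   62.8  116.2   63.   -11.3 1308. ]
top stand [ 600.9 -166.7   21.9  151.2   95.1   14.1 1167. ] floor [ 605.1 -169.     8.4  109.9  107.9   -1.3 1174. ]
top coaster T2 [459.8   6.7   3.5 169.6 168.4   0.  811. ]
scene T1 [ 416.1 -332.9   62.1  118.4   61.3   15.7 2019. ]
scene T2 [ 455.2   10.6   61.7  118.    65.    16.1 1451. ]
scene T3 [ 597.9  151.2   61.5  118.4   64.9   -5.  1429. ]
scene T4 [ 419.8  325.3   61.5  121.    64.6  -11.2 1030. ]
scene stand [ 602.7 -170.7   21.5  150.8   97.1   14.2 1964. ] floor [ 604.3 -175.3    8.   112.8   94.7    4.6 1939. ]
scene coaster T2 [ 4.599e+02  5.800e+00  3.500e+00  1.694e+02  1.691e+02 -3.000e-01
  3.690e+02]
[ -18.23656311  448.78428495 1202.4847937 ] [[ 0.00573953 -0.9998968  -0.01317012]
 [-0.99449478 -0.00432951 -0.10469668]
 [ 0.10462885  0.01369853 -0.99441699]] [[525.63058761   0.         324.92242842]
 [  0.         525.63058761 240.84156048]
 [  0.           0.           1.        ]]
```

Emit:
{"op": "apply_moves", "data": {"xyz": [[20,25,0],[45,57,0],[70,90,0],[95,121,0],[120,153,0],[145,185,0],[168,215,0],[187,240,0],[200,255,0],[200,255,0]], "dr": [[0,0,-0.01],[0,0,-0.02],[0,0,-0.03],[0,0,-0.04],[0,0,-0.05],[0,0,-0.06],[0,0,-0.07],[0,0,-0.073],[0,0,-0.073],[0,0,-0.073]], "hand": [1,1,1,1,1,1,1,1,1,1], "grip_force": 50}}

```text
time: 1.43
tcp_pos: [417.3, -328.1, 231.5]
tcp_rot: [[0.96, 0.28, 0.001], [0.28, -0.96, 0.001], [0.001, -0.001, -1.0]]
force: [-0.0, 0.1, -0.4]
width: 85.3
grasp_force: 0.0
```

```bash
cat >> h.py <<'E'
def st(n=1):
    s=readout.read_state(); R=s["tcp_rot"]
    print("t",round(s["time"],2),"tcp",s["tcp_pos"].round(1),"yaw",np.degrees(np.arctan2(R[1,0],R[0,0])).round(2),"F",s["force"].round(2),"T",s["torque"].round(3),"w",round(s["width"],1),"g",round(s["grasp_force"],1),"q",s["qpos"].round(0))
    return s
def wr(name=None):
    k=eyes.get_calibration("wrist"); im,d=eyes.get_image("wrist")
    if name: cv2.imwrite(f"pics/{name}.png",im)
    return cloud("wrist",d,k),im
E
python3 - <<'E'
from h import *
st(); W,im=wr("w1"); 
print(rect(W,415,-331,57,68,80)); print(rect(W,415,-331,2.8,6,80)); st()
print(eyes.get_calibration("wrist"))
E
```

```text
t 1.43 tcp [ 417.3 -328.1  231.5] yaw 16.24 F [-0.04  0.08 -0.4 ] T [-0.019  0.009 -0.021] w 85.3 g 0.0 q [-50.  23.  96.   0.  62.  23.]
[  414.1  -332.1    62.5   116.6    60.2    15.8 10950. ]
[ 417.  -328.8    4.3  156.3  139.6  -86.2  469. ]
t 1.48 tcp [ 416.4 -330.1  231.6] yaw 16.2 F [-1.7  -0.28  0.82] T [ 0.002  0.026 -0.008] w 85.2 g 0.0 q [-50.  23.  95.  -0.  61.  23.]
{'intrinsics': array([[417.27695218,   0.        , 322.60464253],
       [  0.        , 417.27695218, 241.36696981],
       [  0.        ,   0.        ,   1.        ]]), 'R': array([[ 2.78932270e-01, -9.60310582e-01,  6.11795539e-04],
       [-9.16016604e-01, -2.65875258e-01,  3.00372983e-01],
       [-2.88288693e-01, -8.43441330e-02, -9.53821627e-01]]), 't': array([-434.21670532,  254.0908827 ,  472.44491257])}
```

View pics/w1.png

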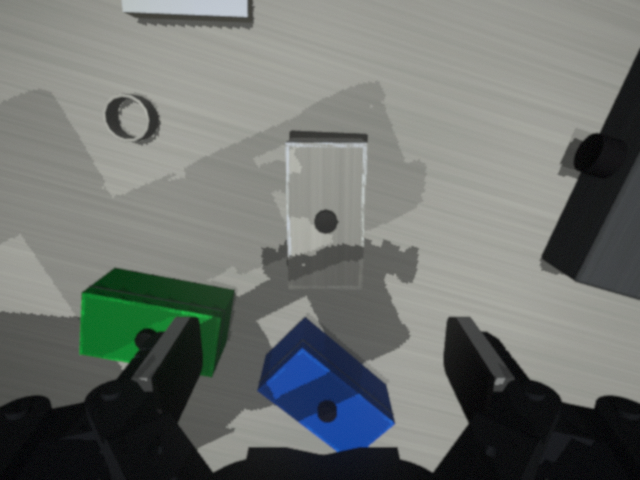

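Wrist view: the tin under the gripper at px (326,217), with the green and blue decoys at (150,330) and (325,385), clear of the fingers. Descending.

Emit:
{"op": "apply_moves", "data": {"xyz": [[-1,0.5,-30],[-1,0.5,-65],[-1,0.5,-100],[-1,0.5,-135],[-1,0.5,-165],[-1,0.5,-188],[-1,0.5,-200],[-1,0.5,-205],[-1,0.5,-205]], "dr": [[0,0,-0.005],[0,0,-0.005],[0,0,-0.005],[0,0,-0.005],[0,0,-0.005],[0,0,-0.005],[0,0,-0.005],[0,0,-0.005],[0,0,-0.005]], "hand": [1,1,1,1,1,1,1,1,1], "grip_force": 40}}

```text
time: 2.23
tcp_pos: [413.5, -331.9, 25.1]
tcp_rot: [[0.963, 0.269, -0.001], [0.269, -0.963, 0.001], [-0.001, -0.002, -1.0]]
force: [0.3, 0.2, 0.1]
width: 85.5
grasp_force: 0.0
```

Emit:
{"op": "apply_moves", "data": {"xyz": [[0,0,0],[0,0,0],[0,0,0],[0,0,0],[0,0,0],[0,0,0]], "dr": [[0,0,0],[0,0,0],[0,0,0],[0,0,0],[0,0,0],[0,0,0]], "hand": [0.8,0.75,0.7,0.65,0.6,0.55], "grip_force": 40}}

```text
time: 2.73
tcp_pos: [414.6, -331.7, 27.7]
tcp_rot: [[0.963, 0.271, 0.001], [0.271, -0.963, -0.002], [0.001, 0.002, -1.0]]
force: [-1.5, -0.6, 6.3]
width: 59.7
grasp_force: 44.8
```

```bash
python3 -c "
from h import *
st()"
```

```text
t 2.73 tcp [ 414.6 -331.7   27.7] yaw 15.69 F [-1.49 -0.57  6.27] T [ 0.228  0.305 -0.068] w 59.7 g 44.8 q [-51.  42. 104.  -0.  34.  24.]
```

Emit:
{"op": "apply_moves", "data": {"xyz": [[0,0,8],[0,0,22],[0,0,40],[0,0,52],[0,0,55],[0,0,55],[0,0,55],[0,0,55],[0,0,55],[0,0,55]], "dr": [[0,0,0],[0,0,0],[0,0,0],[-0.014,0.048,0],[-0.027,0.096,0],[-0.043,0.154,0],[-0.054,0.193,0],[-0.054,0.193,0],[-0.054,0.193,0],[-0.054,0.193,0]], "hand": [0.55,0.55,0.55,0.55,0.55,0.55,0.55,0.55,0.55,0.55]}}

```text
time: 3.57
tcp_pos: [414.0, -330.8, 81.3]
tcp_rot: [[0.944, 0.27, -0.191], [0.265, -0.963, -0.053], [-0.199, -0.001, -0.98]]
force: [0.1, -0.4, -3.5]
width: 59.6
grasp_force: 44.5
```

Emit:
{"op": "apply_moves", "data": {"xyz": [[0,0,0],[0,0,0],[0,0,0],[0,0,0],[0,0,0],[0,0,0],[0,0,0],[0,0,0]], "dr": [[0,0,0],[0,0,0],[0.014,-0.048,0],[0.027,-0.096,0],[0.043,-0.154,0],[0.054,-0.193,0],[0.054,-0.193,0],[0.054,-0.193,0]], "hand": [0.55,0.55,0.55,0.55,0.55,0.55,0.55,0.55]}}

```text
time: 4.23
tcp_pos: [413.5, -331.6, 81.4]
tcp_rot: [[0.963, 0.269, -0.001], [0.269, -0.963, 0.0], [-0.001, -0.0, -1.0]]
force: [0.3, -0.1, -3.6]
width: 59.2
grasp_force: 44.5
```

```bash
cat >> h.py <<'E'
def feel(n=4):
    F=[];T=[]
    for i in range(n):
        s=readout.read_state();F.append(s["force"]);T.append(s["torque"]); eyes.get_image("top")
    s=st(); F.append(s["force"]);T.append(s["torque"])
    R=s["tcp_rot"]; T=np.array(T)
    print("F",np.mean(F,0).round(2),"T",T.mean(0).round(3),"T about tool y:",(T@R[:,1]).round(3),(T@R[:,1]).mean().round(3),"x:",(T@R[:,0]).mean().round(3),"tilt z",R[:,2].round(3))
E
python3 -c "
from h import *
feel()"
```

```text
t 4.43 tcp [ 414.8 -331.2   81.3] yaw 15.72 F [ 0.1   0.09 -2.59] T [ 0.034 -0.035 -0.006] w 59.1 g 44.5 q [-51.  36. 103.  -0.  41.  24.]
F [ 0.29 -0.03 -3.16] T [ 0.013 -0.027  0.007] T about tool y: [ 0.022  0.086 -0.02   0.019  0.043] 0.03 x: 0.005 tilt z [-0. -0. -1.]
```

Emit:
{"op": "apply_moves", "data": {"xyz": [[0,0,0],[0,0,0],[0,0,0],[0,0,0],[0,0,0],[0,0,0],[0,0,0],[0,0,0],[0,0,0]], "dr": [[0.014,-0.048,0],[0.027,-0.096,0],[0.043,-0.154,0],[0.054,-0.193,0],[0.054,-0.193,0],[0.054,-0.193,0],[0.054,-0.193,0],[0.054,-0.193,0],[0.054,-0.193,0]], "hand": [0.55,0.55,0.55,0.55,0.55,0.55,0.55,0.55,0.55]}}

```text
time: 5.18
tcp_pos: [415.0, -331.1, 81.4]
tcp_rot: [[0.943, 0.272, 0.192], [0.266, -0.962, 0.053], [0.199, 0.001, -0.98]]
force: [-0.2, 0.4, -3.9]
width: 59.6
grasp_force: 44.5
```

Emit:
{"op": "apply_moves", "data": {"xyz": [[0,0,0],[0,0,0],[0,0,0],[0,0,0],[0,0,0],[0,0,0]], "dr": [[-0.014,0.048,0],[-0.027,0.096,0],[-0.043,0.154,0],[-0.054,0.193,0],[-0.054,0.193,0],[-0.054,0.193,0]], "hand": [0.55,0.55,0.55,0.55,0.55,0.55]}}

```text
time: 5.68
tcp_pos: [415.2, -330.7, 81.3]
tcp_rot: [[0.962, 0.272, 0.001], [0.272, -0.962, 0.0], [0.001, 0.0, -1.0]]
force: [-0.9, -0.2, -3.6]
width: 59.0
grasp_force: 44.5
```

```bash
python3 -c "
from h import *
feel()"
```

```text
t 5.88 tcp [ 413.9 -331.1   81.2] yaw 15.65 F [ 0.1  -0.33 -2.82] T [-0.021 -0.061 -0.014] w 59.7 g 44.4 q [-51.  36. 103.   0.  41.  24.]
F [-0.28  0.08 -3.56] T [ 0.02  -0.004  0.008] T about tool y: [-0.003  0.058 -0.043 -0.02   0.053] 0.009 x: 0.018 tilt z [ 0.     0.001 -1.   ]
```

Emit:
{"op": "apply_moves", "data": {"xyz": [[0,0,-15],[0,0,-30],[0,0,-42],[0,0,-48],[0,0,-51],[0,0,-53],[0,0,-54],[0,0,-54]], "dr": [[0,0,0],[0,0,0],[0,0,0],[0,0,0],[0,0,0],[0,0,0],[0,0,0],[0,0,0]], "hand": [0.55,0.55,0.55,0.55,0.55,0.55,0.55,0.55]}}

```text
time: 6.55
tcp_pos: [414.5, -331.6, 27.9]
tcp_rot: [[0.963, 0.27, 0.001], [0.27, -0.963, -0.001], [0.0, 0.001, -1.0]]
force: [-0.0, -0.2, -2.5]
width: 59.4
grasp_force: 44.5
```

```bash
python3 -c "
from h import *
st()"
```

```text
t 6.55 tcp [ 414.5 -331.6   27.9] yaw 15.68 F [-0.05 -0.19 -2.54] T [-0.049 -0.015  0.016] w 59.4 g 44.5 q [-51.  42. 104.   0.  34.  24.]
```

Emit:
{"op": "apply_moves", "data": {"xyz": [[0,0,-0.5],[0,0,-1],[0,0,-1.3],[0,0,-1.3]], "dr": [[0,0,0],[0,0,0],[0,0,0],[0,0,0]], "hand": [0.55,0.55,0.55,0.55]}}

```text
time: 6.88
tcp_pos: [414.7, -331.7, 27.7]
tcp_rot: [[0.963, 0.27, 0.001], [0.27, -0.963, -0.001], [0.001, 0.002, -1.0]]
force: [-2.8, -0.1, 8.4]
width: 59.4
grasp_force: 45.9
```

```bash
python3 -c "
from h import *
st()"
```

```text
t 6.88 tcp [ 414.7 -331.7   27.7] yaw 15.69 F [-2.8  -0.06  8.36] T [ 0.297  0.394 -0.089] w 59.4 g 45.9 q [-51.  42. 104.  -0.  34.  24.]
```

Emit:
{"op": "apply_moves", "data": {"xyz": [[0,0,0.7],[0,0,0.7],[0,0,0.7],[0,0,0.7],[0,0,10],[0,0,35],[0,0,70],[0,0,105],[0,15,135],[0,45,155]], "dr": [[0,0,0],[0,0,0],[0,0,0],[0,0,0],[0,0,0],[0,0,0],[0,0,0],[0,0,0],[0,0,0],[0,0,0]], "hand": [0.7,0.8,0.9,1,1,1,1,1,1,1]}}

```text
time: 7.72
tcp_pos: [416.5, -290.2, 184.9]
tcp_rot: [[0.964, 0.268, 0.006], [0.268, -0.964, -0.008], [0.004, 0.009, -1.0]]
force: [1.4, 0.3, 0.4]
width: 85.1
grasp_force: 0.0
```

Emit:
{"op": "apply_moves", "data": {"xyz": [[5,38,10],[10,76,20],[15,114,20],[20,152,20],[25,190,20],[30,228,20],[35,263,20],[38,285,20],[39,298,20],[39,298,20]], "dr": [[0,0,0],[0,0,0],[0,0,0],[0,0,0],[0,0,0],[0,0,0],[0,0,0],[0,0,0],[0,0,0],[0,0,0]], "hand": [1,1,1,1,1,1,1,1,1,1]}}

```text
time: 8.55
tcp_pos: [453.0, 14.4, 201.5]
tcp_rot: [[0.962, 0.274, 0.0], [0.274, -0.962, 0.001], [0.0, -0.001, -1.0]]
force: [-0.4, -1.0, -0.2]
width: 85.5
grasp_force: 0.0
```

```bash
python3 -c "
from h import *
eyes.get_image('wrist')
st(); W,im=wr()
print(rect(W,454,12,57,68,80)); st()
c='top';im,d=eyes.get_image(c);W=cloud(c,d,eyes.get_calibration(c));print('T1',rect(W,415,-331,57,68,80))
"
```

```text
t 8.6 tcp [453.2  13.  201.5] yaw 15.88 F [ 0.48 -0.3   0.19] T [ 0.025  0.001 -0.02 ] w 85.4 g 0.0 q [-13.  20. 108.  -0.  52.  62.]
[4.5330e+02 1.2100e+01 6.2500e+01 1.1670e+02 6.0200e+01 1.5500e+01
 1.3343e+04]
t 8.65 tcp [453.4  12.  201.4] yaw 15.79 F [-0.09 -0.07  0.82] T [ 0.003 -0.027  0.037] w 85.3 g 0.0 q [-13.  20. 108.  -0.  52.  62.]
T1 [ 414.3 -329.1   62.7  115.6   62.    15.7 1340. ]
```

Emit:
{"op": "apply_moves", "data": {"xyz": [[0,0,-30],[0,0,-65],[0,0,-100],[0,0,-132],[0,0,-155],[0,0,-168],[0,0,-174],[0,0,-174]], "dr": [[0,0,-0.004],[0,0,-0.004],[0,0,-0.004],[0,0,-0.004],[0,0,-0.004],[0,0,-0.004],[0,0,-0.004],[0,0,-0.004]], "hand": [1,1,1,1,1,1,1,1]}}

```text
time: 9.37
tcp_pos: [453.0, 10.8, 25.9]
tcp_rot: [[0.964, 0.265, -0.002], [0.265, -0.964, 0.0], [-0.002, -0.001, -1.0]]
force: [-0.6, 0.2, -0.0]
width: 85.2
grasp_force: 0.0
```

Emit:
{"op": "apply_moves", "data": {"xyz": [[0,0,0],[0,0,0],[0,0,0],[0,0,0],[0,0,0],[0,0,0]], "dr": [[0,0,0],[0,0,0],[0,0,0],[0,0,0],[0,0,0],[0,0,0]], "hand": [0.8,0.75,0.7,0.65,0.6,0.55]}}

```text
time: 9.87
tcp_pos: [453.7, 11.8, 28.3]
tcp_rot: [[0.964, 0.266, 0.002], [0.266, -0.964, -0.0], [0.002, 0.001, -1.0]]
force: [-2.0, -0.1, 6.4]
width: 59.3
grasp_force: 43.9
```

Emit:
{"op": "apply_moves", "data": {"xyz": [[0,0,8],[0,0,22],[0,0,40],[0,0,52],[0,0,55],[0,0,55],[0,0,55],[0,0,55],[0,0,55],[0,0,55]], "dr": [[0,0,0],[0,0,0],[0,0,0],[-0.014,0.048,0],[-0.027,0.096,0],[-0.043,0.154,0],[-0.054,0.193,0],[-0.054,0.193,0],[-0.054,0.193,0],[-0.054,0.193,0]], "hand": [0.55,0.55,0.55,0.55,0.55,0.55,0.55,0.55,0.55,0.55]}}

```text
time: 10.7
tcp_pos: [452.5, 11.9, 82.1]
tcp_rot: [[0.944, 0.267, -0.192], [0.261, -0.964, -0.053], [-0.199, 0.0, -0.98]]
force: [-0.5, 0.1, -4.2]
width: 59.4
grasp_force: 45.5
```

Emit:
{"op": "apply_moves", "data": {"xyz": [[0,0,0],[0,0,0],[0,0,0],[0,0,0],[0,0,0],[0,0,0],[0,0,0],[0,0,0]], "dr": [[0,0,0],[0,0,0],[0.014,-0.048,0],[0.027,-0.096,0],[0.043,-0.154,0],[0.054,-0.193,0],[0.054,-0.193,0],[0.054,-0.193,0]], "hand": [0.55,0.55,0.55,0.55,0.55,0.55,0.55,0.55]}}

```text
time: 11.37
tcp_pos: [452.5, 11.6, 82.1]
tcp_rot: [[0.964, 0.266, -0.002], [0.266, -0.964, 0.0], [-0.002, -0.0, -1.0]]
force: [0.6, 0.1, -3.5]
width: 59.1
grasp_force: 45.7
```

```bash
python3 -c "
from h import *
feel()"
```

```text
t 11.57 tcp [454.3  11.7  82. ] yaw 15.47 F [-0.09 -0.4  -4.11] T [-0.056  0.041  0.017] w 59.1 g 45.7 q [-13.  33. 114.  -0.  34.  62.]
F [ 0.25 -0.24 -3.89] T [-0.046  0.062 -0.004] T about tool y: [-0.086 -0.081 -0.061 -0.075 -0.055] -0.072 x: -0.028 tilt z [ 0.001 -0.    -1.   ]
```

Emit:
{"op": "apply_moves", "data": {"xyz": [[0,0,0],[0,0,0],[0,0,0],[0,0,0],[0,0,0],[0,0,0],[0,0,0],[0,0,0],[0,0,0]], "dr": [[0.014,-0.048,0],[0.027,-0.096,0],[0.043,-0.154,0],[0.054,-0.193,0],[0.054,-0.193,0],[0.054,-0.193,0],[0.054,-0.193,0],[0.054,-0.193,0],[0.054,-0.193,0]], "hand": [0.55,0.55,0.55,0.55,0.55,0.55,0.55,0.55,0.55]}}

```text
time: 12.32
tcp_pos: [454.4, 11.8, 82.2]
tcp_rot: [[0.944, 0.267, 0.193], [0.262, -0.964, 0.053], [0.2, 0.0, -0.98]]
force: [-0.4, 0.4, -4.0]
width: 59.3
grasp_force: 46.5
```

Emit:
{"op": "apply_moves", "data": {"xyz": [[0,0,0],[0,0,0],[0,0,0],[0,0,0],[0,0,0],[0,0,0]], "dr": [[-0.014,0.048,0],[-0.027,0.096,0],[-0.043,0.154,0],[-0.054,0.193,0],[-0.054,0.193,0],[-0.054,0.193,0]], "hand": [0.55,0.55,0.55,0.55,0.55,0.55]}}

```text
time: 12.82
tcp_pos: [454.3, 12.0, 82.0]
tcp_rot: [[0.964, 0.268, 0.002], [0.268, -0.964, -0.0], [0.002, 0.001, -1.0]]
force: [-1.0, 0.9, -5.3]
width: 59.6
grasp_force: 46.6
```

```bash
python3 -c "
from h import *
feel()"
```

```text
t 13.02 tcp [452.5  11.9  81.9] yaw 15.44 F [ 0.19 -0.14 -4.79] T [ 0.026 -0.009 -0.006] w 59.5 g 46.6 q [-13.  33. 114.   0.  33.  62.]
F [-0.27  0.22 -4.58] T [ 0.01  -0.026 -0.008] T about tool y: [ 0.074  0.018 -0.008  0.039  0.015] 0.028 x: 0.003 tilt z [-0.001  0.    -1.   ]
```

Tin 2 shows a torque change of about 0.10 N·m with the right sign, against an expected 0.12. Rocking it once more to confirm.

Emit:
{"op": "apply_moves", "data": {"xyz": [[0,0,0],[0,0,0],[0,0,0],[0,0,0],[0,0,0],[0,0,0],[0,0,0],[0,0,0],[0,0,0],[0,0,0]], "dr": [[-0.014,0.048,0],[-0.027,0.096,0],[-0.043,0.154,0],[-0.054,0.193,0],[-0.054,0.193,0],[-0.054,0.193,0],[-0.054,0.193,0],[-0.054,0.193,0],[-0.043,0.154,0],[-0.027,0.096,0]], "hand": [0.55,0.55,0.55,0.55,0.55,0.55,0.55,0.55,0.55,0.55]}}

```text
time: 13.85
tcp_pos: [454.3, 11.7, 82.0]
tcp_rot: [[0.959, 0.267, -0.092], [0.266, -0.964, -0.027], [-0.096, 0.001, -0.995]]
force: [0.4, -0.2, -4.6]
width: 59.2
grasp_force: 47.1
```

Emit:
{"op": "apply_moves", "data": {"xyz": [[0,0,0],[0,0,0],[0,0,0],[0,0,0],[0,0,0]], "dr": [[0.014,-0.048,0],[0.027,-0.096,0],[0.027,-0.096,0],[0.027,-0.096,0],[0.027,-0.096,0]], "hand": [0.55,0.55,0.55,0.55,0.55]}}

```text
time: 14.27
tcp_pos: [453.7, 11.6, 82.2]
tcp_rot: [[0.964, 0.266, -0.0], [0.266, -0.964, -0.0], [-0.0, 0.0, -1.0]]
force: [0.8, 0.9, -4.2]
width: 59.2
grasp_force: 47.2
```

```bash
python3 -c "
from h import *
feel(8)"
```

```text
t 14.67 tcp [453.5  11.9  81.9] yaw 15.47 F [ 0.11 -0.44 -3.8 ] T [0.087 0.025 0.063] w 59.1 g 47.2 q [-13.  33. 114.  -0.  34.  62.]
F [ 0.05  0.14 -3.95] T [0.001 0.047 0.02 ] T about tool y: [-0.059 -0.08  -0.063  0.02  -0.067 -0.055 -0.11   0.014 -0.001] -0.045 x: 0.014 tilt z [-0. -0. -1.]
```

Emit:
{"op": "apply_moves", "data": {"xyz": [[0,0,0],[0,0,0],[0,0,0],[0,0,0],[0,0,0],[0,0,0],[0,0,0],[0,0,0],[0,0,0]], "dr": [[0.014,-0.048,0],[0.027,-0.096,0],[0.043,-0.154,0],[0.054,-0.193,0],[0.054,-0.193,0],[0.054,-0.193,0],[0.054,-0.193,0],[0.054,-0.193,0],[0.054,-0.193,0]], "hand": [0.55,0.55,0.55,0.55,0.55,0.55,0.55,0.55,0.55]}}

```text
time: 15.42
tcp_pos: [454.4, 11.7, 82.2]
tcp_rot: [[0.944, 0.267, 0.193], [0.262, -0.964, 0.053], [0.2, 0.0, -0.98]]
force: [0.3, 0.1, -3.1]
width: 59.2
grasp_force: 47.3
```

Emit:
{"op": "apply_moves", "data": {"xyz": [[0,0,0],[0,0,0],[0,0,0],[0,0,0],[0,0,0],[0,0,0]], "dr": [[-0.014,0.048,0],[-0.027,0.096,0],[-0.043,0.154,0],[-0.054,0.193,0],[-0.054,0.193,0],[-0.054,0.193,0]], "hand": [0.55,0.55,0.55,0.55,0.55,0.55]}}

```text
time: 15.92
tcp_pos: [454.3, 12.0, 82.0]
tcp_rot: [[0.964, 0.267, 0.002], [0.267, -0.964, -0.0], [0.002, 0.001, -1.0]]
force: [0.1, 0.2, -3.2]
width: 59.3
grasp_force: 47.5
```

```bash
python3 -c "
from h import *
feel(10)"
```

```text
t 16.42 tcp [453.2  11.7  82. ] yaw 15.44 F [ 0.6   0.48 -3.75] T [ 0.046 -0.058  0.018] w 59.0 g 47.5 q [-13.  33. 114.   0.  33.  62.]
F [ 0.05  0.1  -3.89] T [ 0.013 -0.051 -0.004] T about tool y: [0.027 0.05  0.082 0.058 0.08  0.02  0.02  0.027 0.077 0.065 0.068] 0.052 x: -0.001 tilt z [-0.  0. -1.]
```

Confirmed: torque about the tool's y flips −0.07, +0.03, −0.045, +0.05, so tin 2 has the ball. Carrying it towards the stand and measuring the well.

Emit:
{"op": "apply_moves", "data": {"xyz": [[0,0,20],[0,0,45],[3,-10,70],[8,-28,90],[14,-50,105],[22,-76,115],[30,-102,120],[38,-128,120],[46,-154,120],[53,-178,120]], "dr": [[0,0,0],[0,0,0],[0,0,-0.003],[0,0,-0.006],[0,0,-0.01],[0,0,-0.014],[0,0,-0.018],[0,0,-0.022],[0,0,-0.024],[0,0,-0.024]], "hand": [0.55,0.55,0.55,0.55,0.55,0.55,0.55,0.55,0.55,0.55]}}

```text
time: 17.25
tcp_pos: [506.3, -167.6, 202.0]
tcp_rot: [[0.97, 0.243, 0.0], [0.243, -0.97, -0.0], [0.0, 0.0, -1.0]]
force: [0.4, -0.3, -3.9]
width: 59.3
grasp_force: 47.6
```

Emit:
{"op": "apply_moves", "data": {"xyz": [[4,-14,0],[7,-22,0],[8,-28,0],[8,-28,0],[8,-28,0],[8,-28,0]], "dr": [[0,0,0],[0,0,0],[0,0,0],[0,0,0],[0,0,0],[0,0,0]], "hand": [0.55,0.55,0.55,0.55,0.55,0.55]}}

```text
time: 17.75
tcp_pos: [513.7, -192.6, 201.8]
tcp_rot: [[0.97, 0.244, -0.001], [0.244, -0.97, 0.001], [-0.001, -0.002, -1.0]]
force: [0.4, -0.4, -3.5]
width: 59.4
grasp_force: 47.4
```

```bash
python3 -c "
from h import *
st()
for i in range(2):
    W,im=wr('stand%d'%i)
    print('stand',rect(W,601,-169.5,16,26,100))
    c,s=np.cos(np.radians(14.1)),np.sin(np.radians(14.1))
    x=W[...,0]-601;y=W[...,1]+169.5;a=c*x+s*y;b=-s*x+c*y
    m=(abs(a)<68)&(abs(b)<38)&(W[...,2]>5)&(W[...,2]<12)
    p=W[m];print('floor',np.round(list(cv2.minAreaRect(p[:,:2].astype(np.float32))[0:2])+[],1),cv2.minAreaRect(p[:,:2].astype(np.float32))[2],len(p))
    np.save('pics/stW%d.npy'%i,W)
    # held tin top
    s0=st(); q=(W-s0['tcp_pos'])@s0['tcp_rot']
    m=(abs(q[...,0])<75)&(abs(q[...,1])<28)&(q[...,2]>-42)&(q[...,2]<-30)
    p=q[m]; print('tin in tool',p.min(0).round(1) if len(p) else None,p.max(0).round(1) if len(p) else None,np.median(p[:,2]) if len(p) else None,len(p))
"
```

```text
t 17.75 tcp [ 513.7 -192.6  201.8] yaw 14.14 F [ 0.44 -0.38 -3.46] T [ 0.072 -0.013  0.014] w 59.4 g 47.4 q [-32.  27.  95.   0.  59.  44.]
stand [ 605.2 -168.6   22.2  108.7   94.3   14.1 6905. ]
floor [[ 605.5 -168.5]
 [ 112.1   64.3]] 14.112236022949219 13643
t 17.8 tcp [ 513.8 -192.7  201.9] yaw 14.15 F [-0.5  -0.1  -4.04] T [ 0.047 -0.071 -0.003] w 59.3 g 47.4 q [-32.  27.  95.   0.  59.  44.]
tin in tool [-33.7 -28.  -42. ] [ 58.2  28.  -30. ] -33.970015575512676 48952
stand [ 605.3 -168.6   22.2  109.1   94.3   14.2 6902. ]
floor [[ 605.7 -168.5]
 [ 112.1   64.4]] 14.13254165649414 13628
t 17.85 tcp [ 514.  -192.9  202. ] yaw 14.15 F [-1.34 -0.22 -3.96] T [ 0.03  -0.061  0.025] w 59.4 g 47.4 q [-32.  27.  95.   0.  59.  44.]
tin in tool [-33.3 -28.  -42. ] [ 58.2  28.  -30. ] -33.976962801053276 48939
```

View pics/stand1.png

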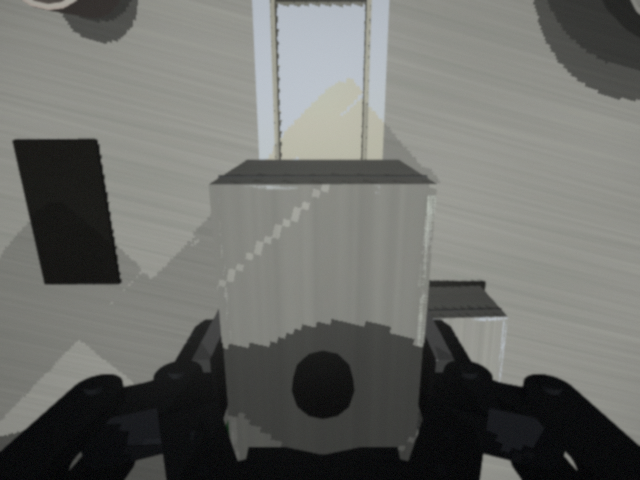

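The wrist picture shows the held tin in the middle, knob at (323,384), with the well ahead at rows 0–160. The tin hides the near end and the frame cuts the far end, so I'll back up and take the full stand.

Emit:
{"op": "apply_moves", "data": {"xyz": [[-12,-3,10],[-30,-7.5,28],[-45,-11,45],[-54,-13,58],[-58,-14.5,60],[-58,-14.5,60],[-58,-14.5,60]], "dr": [[0,0,0],[0,0,0],[0,0,0],[0,0,0],[0,0,0],[0,0,0],[0,0,0]], "hand": [0.55,0.55,0.55,0.55,0.55,0.55,0.55]}}

```text
time: 18.43
tcp_pos: [456.3, -208.2, 261.7]
tcp_rot: [[0.97, 0.243, 0.0], [0.243, -0.97, 0.0], [0.0, -0.0, -1.0]]
force: [-0.3, 0.8, -3.9]
width: 59.3
grasp_force: 47.7
```

```bash
python3 -c "
from h import *
st()
for i in range(2):
    W,im=wr('stand2%d'%i)
    print('stand',rect(W,601,-169.5,16,26,100))
    c,s=np.cos(np.radians(14.1)),np.sin(np.radians(14.1))
    x=W[...,0]-601;y=W[...,1]+169.5;a=c*x+s*y;b=-s*x+c*y
    m=(abs(a)<68)&(abs(b)<38)&(W[...,2]>5)&(W[...,2]<12)
    p=W[m];print('floor',cv2.minAreaRect(p[:,:2].astype(np.float32)),len(p), a[m].min(),a[m].max(),b[m].min(),b[m].max())
    m=(abs(a)<90)&(abs(b)<60)&(W[...,2]>18)&(W[...,2]<26);print('rim',a[m].min(),a[m].max(),b[m].min(),b[m].max())
    st()
"
```

```text
t 18.43 tcp [ 456.3 -208.2  261.7] yaw 14.09 F [-0.33  0.75 -3.89] T [-0.039 -0.058  0.002] w 59.3 g 47.7 q [-37.  18.  97.   0.  64.  39.]
stand [ 571.2 -177.2   22.2   94.3   88.2  -75.9 5464. ]
floor ((579.7237548828125, -175.02420043945312), (75.17587280273438, 64.22874450683594), 14.110052108764648) 7014 -59.571970464644096 15.606762357124765 -32.28993814739007 31.940307398030093
rim -74.87329310150508 12.7310868922957 -47.371659666751015 46.902352472345655
t 18.48 tcp [ 456.4 -208.1  261.3] yaw 14.1 F [-0.48 -0.53 -4.11] T [ 0.007 -0.058 -0.022] w 59.2 g 47.7 q [-37.  19.  97.   0.  64.  39.]
stand [ 571.1 -177.2   22.2   94.3   87.9  -75.6 5440. ]
floor ((580.0452880859375, -174.9714813232422), (74.36402893066406, 64.26758575439453), 14.030461311340332) 6961 -58.844309022481895 15.532235866007515 -32.31773955930793 31.948755921920316
rim -74.92258656501964 12.774458125138073 -47.24777779907886 46.93314666519094
t 18.53 tcp [ 456.5 -208.1  261.1] yaw 14.11 F [-0.3  -0.54 -3.95] T [ 0.031 -0.012 -0.014] w 59.1 g 47.7 q [-37.  19.  97.   0.  64.  39.]
```

Emit:
{"op": "apply_moves", "data": {"xyz": [[12,3,-5],[32,8.5,-20],[54,14.5,-42],[76,20.5,-66],[98,26.5,-90],[118,32,-114],[133,36,-136],[141,38.2,-156],[145,39.2,-172],[145,39.2,-180]], "dr": [[0,0,0],[0,0,0],[0,0,0],[0,0,0],[0,0,0],[0,0,0],[0,0,0],[0,0,0],[0,0,0],[0,0,0]], "hand": [0.55,0.55,0.55,0.55,0.55,0.55,0.55,0.55,0.55,0.55]}}

```text
time: 19.37
tcp_pos: [601.8, -167.7, 77.8]
tcp_rot: [[0.97, 0.245, -0.004], [0.245, -0.97, 0.002], [-0.003, -0.003, -1.0]]
force: [0.1, 0.6, -3.6]
width: 59.4
grasp_force: 47.3
```

Emit:
{"op": "apply_moves", "data": {"xyz": [[0,0,-8],[0,0,-16],[0,0,-22],[0,0,-22],[0,0,-22]], "dr": [[0,0,0],[0,0,0],[0,0,0],[0,0,0],[0,0,0]], "hand": [0.55,0.55,0.55,0.55,0.55]}}

```text
time: 19.78
tcp_pos: [601.3, -169.7, 60.3]
tcp_rot: [[0.97, 0.243, 0.0], [0.243, -0.97, -0.0], [0.0, 0.0, -1.0]]
force: [1.0, 0.2, -3.8]
width: 59.7
grasp_force: 47.3
```

```bash
python3 -c "
from h import *
st()
W,im=wr('over')
c,s=np.cos(np.radians(14.1)),np.sin(np.radians(14.1))
x=W[...,0]-601.5;y=W[...,1]+169.5;a=c*x+s*y;b=-s*x+c*y;z=W[...,2]
m=(abs(a)<90)&(abs(b)<60)&(z>18)&(z<26);print('rim',a[m].min(),a[m].max(),b[m].min(),b[m].max())
m=(abs(a)<75)&(abs(b)<45)&(z>91)&(z<97);print('tin',a[m].min(),a[m].max(),b[m].min(),b[m].max(),m.sum(),np.median(z[m]))
im,d=eyes.get_image('scene');cv2.imwrite('pics/sc1.png',im[250:430,250:450].repeat(3,0).repeat(3,1))
"
```

```text
t 19.78 tcp [ 601.3 -169.7   60.3] yaw 14.06 F [ 0.97  0.18 -3.77] T [-0.015 -0.051 -0.027] w 59.7 g 47.3 q [-26.  43.  89.  -0.  48.  50.]
rim 46.816154058400464 74.71550846569453 -47.40060102847261 47.2110306517392
tin -33.7711975685349 58.21553579909704 -44.40110389090404 42.55709224978468 52844 94.28141722396245
```

View pics/over.png

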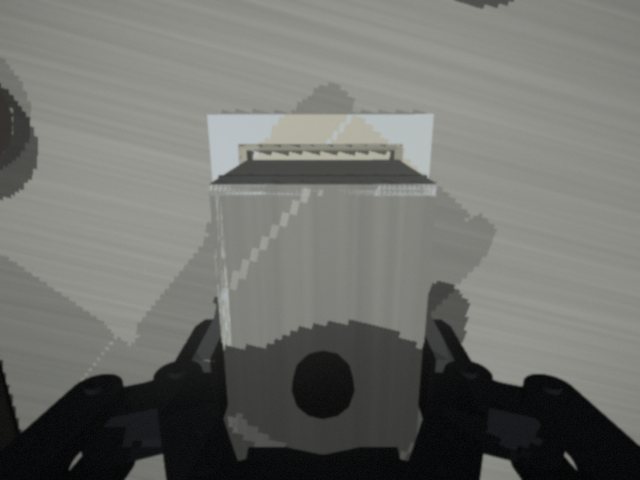

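The tin sits squarely over the well: the rim spans px 208–434 and the tin 210–436. Lowering.

Emit:
{"op": "apply_moves", "data": {"xyz": [[-0.3,0,-6],[-0.3,0,-11],[-0.3,0,-14],[-0.3,0,-17],[-0.3,0,-19],[-0.3,0,-20],[-0.3,0,-20]], "dr": [[0,0,0],[0,0,0],[0,0,0],[0,0,0],[0,0,0],[0,0,0],[0,0,0]], "hand": [0.55,0.55,0.55,0.55,0.55,0.55,0.55]}}

```text
time: 20.47
tcp_pos: [600.9, -169.4, 39.6]
tcp_rot: [[0.97, 0.243, -0.001], [0.243, -0.97, 0.0], [-0.0, -0.0, -1.0]]
force: [0.4, 0.3, -3.0]
width: 59.6
grasp_force: 47.5
```

```bash
python3 -c "
from h import *
st()"
```

```text
t 20.47 tcp [ 600.9 -169.4   39.6] yaw 14.09 F [ 0.41  0.34 -2.98] T [ 0.026  0.001 -0.047] w 59.6 g 47.5 q [-26.  45.  90.  -0.  46.  50.]
```

Inside the narrow part without contact (base about 15.7). Lowering the rest.

Emit:
{"op": "apply_moves", "data": {"xyz": [[0,0,-2],[0,0,-4],[0,0,-6],[0,0,-7],[0,0,-7.5],[0,0,-7.5]], "dr": [[0,0,0],[0,0,0],[0,0,0],[0,0,0],[0,0,0],[0,0,0]], "hand": [0.55,0.55,0.55,0.55,0.55,0.55]}}

```text
time: 20.97
tcp_pos: [601.0, -169.5, 32.5]
tcp_rot: [[0.97, 0.243, -0.0], [0.243, -0.97, 0.0], [-0.0, -0.0, -1.0]]
force: [0.2, -0.6, -3.6]
width: 59.5
grasp_force: 47.6
```

Emit:
{"op": "apply_moves", "data": {"xyz": [[0,0,-0.4],[0,0,-0.8],[0,0,-0.8]], "dr": [[0,0,0],[0,0,0],[0,0,0]], "hand": [0.55,0.55,0.55]}}

```text
time: 21.22
tcp_pos: [601.2, -169.5, 32.4]
tcp_rot: [[0.97, 0.243, 0.0], [0.243, -0.97, -0.0], [0.0, 0.0, -1.0]]
force: [-2.1, 0.4, 3.1]
width: 59.4
grasp_force: 48.2
```

```bash
python3 -c "
from h import *
st()"
```

```text
t 21.22 tcp [ 601.2 -169.5   32.4] yaw 14.09 F [-2.12  0.4   3.06] T [0.186 0.208 0.02 ] w 59.4 g 48.2 q [-26.  45.  90.  -0.  45.  50.]
```

Emit:
{"op": "apply_moves", "data": {"xyz": [[0,0,0],[0,0,0],[0,0,0],[0,0,0],[0,0,0],[0,0,10],[0,0,35],[0,0,70],[0,0,105],[0,0,130]], "dr": [[0,0,0],[0,0,0],[0,0,0],[0,0,0],[0,0,0],[0,0,0],[0,0,0],[0,0,0],[0,0,0],[0,0,0]], "hand": [0.7,0.8,0.9,1,1,1,1,1,1,1]}}

```text
time: 22.05
tcp_pos: [602.1, -169.9, 165.3]
tcp_rot: [[0.97, 0.243, 0.004], [0.243, -0.97, -0.002], [0.003, 0.002, -1.0]]
force: [-0.1, -0.7, 1.2]
width: 85.5
grasp_force: 0.0
```

Emit:
{"op": "apply_moves", "data": {"xyz": [[0,0,30],[-20,0,60],[-50,0,80],[-60,0,80],[-60,0,80]], "dr": [[0,0,0],[0,0,0],[0,0,0],[0,0,0],[0,0,0]], "hand": [1,1,1,1,1]}}

```text
time: 22.47
tcp_pos: [539.3, -169.2, 243.5]
tcp_rot: [[0.97, 0.242, 0.001], [0.242, -0.97, -0.001], [0.001, 0.001, -1.0]]
force: [-0.5, 0.1, 0.2]
width: 85.4
grasp_force: 0.0
```

```bash
python3 -c "
from h import *
st(); W,im=wr('fin')
print('tin',rect(W,601,-169.5,60,71,80)); print('rim',rect(W,601,-169.5,18,26,100))
W=cloud('scene',eyes.get_image('scene')[1],eyes.get_calibration('scene'))
print('T1',rect(W,415,-331,57,68,80),'tin',rect(W,601,-169.5,60,71,80))
im,_=eyes.get_image('scene');cv2.imwrite('pics/sc2.png',im)"
```

```text
t 22.47 tcp [ 539.3 -169.2  243.5] yaw 14.03 F [-0.49  0.1   0.24] T [-0.04   0.002  0.002] w 85.4 g 0.0 q [-29.  25.  90.  -0.  65.  47.]
tin [  601.   -170.6    66.5   116.5    60.2    14.  12547. ]
rim [ 601.1 -169.7   22.4  150.4   94.4   14.1 7452. ]
T1 [ 416.9 -333.6   62.1  118.6   62.    16.1 2033. ] tin [ 602.9 -171.4   65.8  116.5   63.1   14.6 2075. ]
```

View pics/sc2.png

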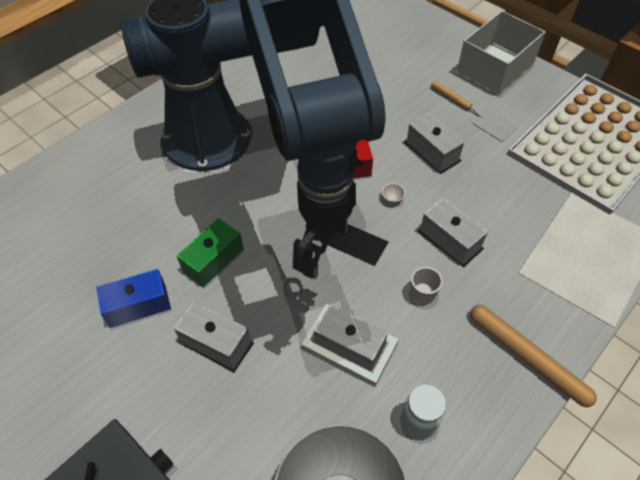

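The tin is in the well at px (350,340), with its top at 66 mm, so it is fully down. The other three tins and the bystanders are where they were, and the gripper is clear.

```bash
python3 -c "
from workcell import env
print(env.job_done())"
```

```text
the job is handed in; nothing more can be done
None
```

I found the ball in the second tin I tried, set that tin upright and fully down in the well, let go of it and handed the job in at about 22.5 s; of the other three, one was rocked and put back on its coaster, and the other two were never touched.

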